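# Clamp the glass sample cell in its holder with the sliding collar

## Robot

A 6-joint arm with a two-finger parallel gripper is mounted at the origin on the work surface. World frame = base frame: x ahead of the robot, y to its left, z up, the work surface at z = 0. Lengths are in m, angles in rad, forces in N, time in s.
With the tool pointing down it reaches from about 0.25 to 0.8 m from the base axis. Payload 8.5 kg.
Tool frame: the origin (TCP) lies midway between the tips of the shut fingers; the grasp point (between the pads) lies 19 mm behind it; z points along the fingers, y is the direction in which the jaws open and shut (so a half turn about z gives the same grasp; the last joint's range is limited). The gripper opens to 85 mm and grips with 20 to 120 N. Pads are 22 mm wide; open, the fingers measure 114 mm over their backs; the gripper's body (76 mm by 85 mm) begins 54 mm behind the grasp point. The pads swing forward as they close: fully open they stand 13 mm farther back than shut.
Start: joints at [1.327, 0.238, -0.013, 1.319, 0, 1.571], TCP at [0.127, 0.509, 0.231] pointing down, gripper open.
Joint ranges: [-2.66, 2.66], [-1.03, 1.9], [-1.14, 1.46], [-1.82, 2.27], [-1.45, 1.34], [-3.14, 3.14]. Speed limits (rad/s): [2.22, 2.22, 2.79, 3.14, 3.14, 3.14].

## Interface

Orientations are given as a unit quaternion [w, x, y, z].
In Python, from plant import env, cams, workorder, nets gives the robot as it stands.
- The arm moves only by the tool carry_out, never from a script. Its argument "deltas" is a list of rows, each a list of 3 entries, a list of its own where there are three numbers: the closure, from 0 (fully open) to 1 (shut), then the shift along the tool's x, y, z in units of 40 mm (1.0 is 40 mm), then the turn, a rotation vector about the tool's x, y, z in units of 6 degrees (1.0 is 6 degrees). In form: [[hand, [tx, ty, tz], [wx, wy, wz]], ...]. A call has 1 to 5 rows; each row is the pose to reach, as a shift and turn from the pose commanded when the call began, along the tool's axes at that moment; what a row does not reach only later rows make up. A row lasts 1/12 s, in which the tool goes at most 41.7 mm and 7.16 degrees, less where a joint would pass 70% of its speed; a pose out of reach is approached as far as the arm can. A call with a gripper value outside its range is refused whole. The fingers move at their own pace and stop on an object; "grip_force" is the grip in N (left out, the last holds). Time passes only in rows, so rows that repeat a pose let the fingers close. It gives the time, the measured TCP pose, the force and the opening at its end, in the units of the state.
- env.get_state(): the state, without advancing time (a new reading comes with each control period).
- cams.camera(name): name is "scene" or "top"; returns a dict with "image" (420x560x3 uint8, blue, green, red), "vfov" (degrees; the focal length in pixels is half the picture's height over the tangent of half this angle, whatever the lens; pixels are square), "cx", "cy" (the principal point, pixels), "D" ([k1, k2, p1, p2, k3] as OpenCV has them; the pictures are not rectified), "world_from_camera" (4x4, takes a point from camera to world coordinates). Camera axes: x right, y down, z forward; pixel columns grow to the right and rows downward; lengths in m; the calibration is good to about 2 mm. A picture is of the moment at which its call begins. There is no depth.
- workorder.hand_in(): hands the job in, once; it reports no verdict.
Trained networks look in a picture, given as the dict that the camera call returned (one of the last four; its "shot" number tells which), for a name from the list of things; names that differ only in an ending like _2 or _b are one class to them, and where a whole thing is asked for, a point or a joint stands for the part that bears it (a point fixed in the world has none). Each returns a list of dicts, best first, with "conf" (0 to 1); they miss things now and then, are a little off and sometimes report something else, mostly with a low value. They report only what shows in the picture. A call takes as long as a camera call. They do not tell look-alikes from the thing itself.
- nets.boxes_of(picture, query): "at" ([x, y, z] in m, in the coordinates of the camera as it stood for that picture, good to about 4 mm: the middle of the surface that is visible of it).
- nets.silhouettes(picture, query): "region" (420x560 bool, what is visible of it).
The state is a dict: "clock": time; "joint_positions": joint angles; "qvel": joint speeds; "joint_torque": joint torques, N m; "ee_pos": TCP position; "tcp_rot": TCP orientation; "wrist_force": force on the tool from outside, world axes, zero at the start; "moment": the same for the moment, N m; "finger_gap": finger opening in m.
Only numpy, scipy, OpenCV 4.12 (cv2) and the standard library are available. Lean on these libraries where they do the work, as an engineer would, in place of code of your own. Each camera call takes 0.05 s, during which the arm holds its last target.

## Task

The glass sample cell lies loose in its holder. Loosen the thumbscrew of the sliding collar, slide the collar along its rod until its arm has pushed the cell fully home against the rubber buffer and squeezes it gently (about 10 newtons; the glass must never feel more than 25 newtons), and tighten the thumbscrew again while you keep that squeeze, so that the collar still holds the cell snugly after you let go. Do not drag the collar while it is locked, and leave the other things on the bench where they are.

Things in the scene. Friction and masses are not known exactly. Their poses are not given: they have to be found in the camera images.
- holder: fixed grey base plate, 170 mm (x) by 440 mm (y), 12 mm thick, on the bench; origin at the centre of its underside, z up. A 14 mm steel rod runs along y at x = -35, z = 48 mm between posts at y = +-200 mm. The cell lies parallel to it in two V cradles at x = +35, z = 48 mm. Only the thumbscrew's head is higher than 76 mm here
- buffer_post (a point): top centre of the 67 mm high post at the +y end of the cell's line, carrying on a stud a rubber buffer disc, 24 mm across, 48 mm up, facing the cell. Its face stands about 50 mm to -y of this point, but the stud is set differently from holder to holder, by up to 12 mm either way, and this is not measured. The buffer gives about 1 mm for each 6 N
- collar: steel shaft collar (40 mm across, 36 mm long) on the rod, origin at its centre on the rod's axis, axes as the holder's. It slides along the holder's +y (to the buffer) and cannot turn. An arm reaches 70 mm to +x, to the cell's line; the front of its round nub stands 24 mm to +y of the origin and meets the centre of the cell's end. Loose, it slides with about 2 N; locked, 30 N do not move it
- screw (a joint): angle of the collar's thumbscrew (rad): 0 is fully tight, at its stop; it grows as it is loosened, counter-clockwise seen from above, up to 2.2. It starts tight, at 0 to 0.25. From about 1.0 the collar is free; at 0.35 or less it is locked. It turns with about 0.1 N m and stays as left. At 0 the flat head lies lengthwise along the rod; it turns with the joint
- screw_head (a point): centre of the thumbscrew's flat upright head, above the collar's centre, 53 mm above the rod's axis (101 mm above the bench). The head is a steel paddle 30 mm long, 10 mm thick, 28 mm high; the vertical screw axis runs through its middle. Pinch it across the 10 mm from above; once loose, the collar can be slid by it
- cell: loose glass cell, a cylinder 30 mm across and 120 mm long with aluminium end caps, 0.2 kg; origin at its centre, its own y axis along its length, pointing to the buffer at the start. It lies in the V cradles some way short of the buffer and slides along them with 1 to 3 N
- spare_collar: loose plain steel ring, 32 mm across, 12 mm high, lying on the holder's plate; origin at the centre of its underside; leave it
- screwdriver: loose screwdriver lying beside the holder; leave it
- flask: loose conical glass flask, 80 mm across, 110 mm high; leave it
- beaker: loose glass beaker, 72 mm across, 90 mm high; leave it
- reagent: loose amber bottle, 60 mm across, 130 mm high; leave it
- jar: loose clear jar, 60 mm across, 80 mm high; leave it
Things that resemble listed ones, but are neither listed nor needed, are in the scene too. Of the things that look like the cell, the smallest one is meant.

How it is judged:
On the way, in this order (a step that is already met when the one before it is completed fails the run):
1. the thumbscrew is loosened (past 0.95 rad) before the collar has been moved by 20 mm (value of joint screw above 0.95 rad and distance of collar from where it was at the start of the episode below 0.02 m), for 0.1 s.
2. with the screw still loose, the collar's arm presses the cell home with more than 5 N (contact force between collar and cell above 5 N and value of joint screw above 0.6 rad), for 0.3 s.
3. the thumbscrew is tight again (0.35 rad or less) (value of joint screw below 0.35 rad), for 0.2 s.
At the end, for the whole second after the job is handed in: The thumbscrew is tight (0.35 rad or less); the locked collar by itself presses on the cell's end with 5 to 16 N; the cell lies straight in its cradles (within 5 mm in height and 0.1 rad); everything is at rest (value of joint screw below 0.35 rad and contact force between collar and cell between 5 and 16 N and angle between the y axis of cell and the y axis of holder, either way round below 0.1 rad and z of cell in the frame of holder between 0.043 and 0.053 m and linear speed of each of cell, collar below 0.01 m/s); the robot touches nothing.
It fails at once if the glass cell is squeezed by the collar with more than 25 N (contact force between collar and cell above 25 N).
It fails at once if the collar is dragged along while the screw is locked (value of joint screw below 0.3 rad and linear speed of collar above 0.03 m/s).
It fails at once if a bystander is moved by more than 20 mm (distance of any of spare_collar, screwdriver, flask, beaker, reagent, jar from where it was at the start of the episode above 0.02 m).
It also fails if it takes over 72 s, if anything falls off the work surface, if the arm or the gripper's body presses on something with over 40 N, if the wrist force passes 120 N, or if a joint passes its speed limit or range.

## Working session

There is one attempt and no reset: what is moved stays moved. The work goes in short steps, Python scripts to look and compute and a tool call to move; the robot and the scene stay as the last step left them, time stands still between calls to the robot, and variables do not carry over. Pictures are saved under pics/ and viewed, and the job is handed in when it is done.

Besides the shell and the picture viewer there is one more tool, called by a JSON object that holds its "fn" and its "kwargs", one argument or row to a line. carry_out: Moves the arm, as the interface text tells. Its arguments: {"type":"object","properties":{"deltas":{"type":"array","items":{"type":"array"}},"grip_force":{"type":"number"}},"required":["deltas"]}

```bash
ls; mkdir -p pics; python3 - <<'E'
from plant import env,cams,workorder,nets
import cv2,numpy as np
for n in ["scene","top"]:
    p=cams.camera(n); cv2.imwrite(f"pics/{n}0.png",p["image"])
    print(n,p["vfov"],p["cx"],p["cy"],p["D"],np.round(p["world_from_camera"],3).tolist())
    T=np.array(p["world_from_camera"])
    for q in ["holder","collar","screw_head","cell","buffer_post","spare_collar"]:
        try:
            for d in nets.boxes_of(p,q)[:4]:
                a=np.array(d["at"]); print(q,round(d["conf"],2),np.round((T@np.r_[a,1])[:3],4))
        except Exception as e: print(q,e)
print(env.get_state())
E
```

```text
pics
scene 55.43680069291358 278.4692809402311 203.1653107297917 [-0.04041852  0.          0.          0.          0.        ] [[-0.286, 0.715, -0.638, 1.174], [0.958, 0.212, -0.193, 0.204], [-0.003, -0.666, -0.746, 0.823], [0.0, 0.0, 0.0, 1.0]]
holder 0.75 [0.5183 0.0543 0.0108]
collar 0.6 [ 0.4579 -0.0744  0.06  ]
screw_head 0.18 [0.5214 0.0559 0.0164]
cell 0.79 [ 0.7955 -0.0063  0.0304]
cell 0.79 [0.2807 0.2218 0.0361]
cell 0.73 [0.5563 0.0687 0.0591]
buffer_post 0.98 [0.521  0.0565 0.0146]
spare_collar 0.46 [ 0.5475 -0.0923  0.0197]
top 49.38713976148056 279.4069062843642 208.67812922874867 [-0.13480279  0.          0.          0.          0.        ] [[0.019, -0.983, 0.183, 0.294], [-1.0, -0.017, 0.017, -0.012], [-0.013, -0.184, -0.983, 1.382], [0.0, 0.0, 0.0, 1.0]]
holder 0.79 [0.5003 0.0316 0.0146]
collar 0.48 [ 0.451  -0.0796  0.0587]
collar 0.27 [0.5436 0.0629 0.0569]
screw_head 0.7 [ 0.5422 -0.0877  0.0225]
screw_head 0.53 [ 0.4515 -0.0748  0.114 ]
cell 0.91 [0.5441 0.0634 0.058 ]
cell 0.58 [ 0.7706 -0.0042  0.0335]
cell 0.57 [0.2584 0.2247 0.0358]
buffer_post 0.92 [0.4954 0.0276 0.0115]
buffer_post 0.21 [0.5985 0.4152 0.0859]
spare_collar 0.41 [ 0.5428 -0.0916  0.0212]
{'clock': 0.7, 'joint_positions': array([ 1.32698816e+00,  2.38164243e-01, -1.34875225e-02,  1.31915254e+00,
        1.61375766e-05,  1.57080764e+00]), 'qvel': array([ 0.00043236, -0.00047726, -0.00107552, -0.00017069,  0.0013613 ,
        0.00110576]), 'joint_torque': array([-1.90774845e-03, -5.38430464e+01,  3.46647978e+01,  2.53842009e-03,
       -6.05434116e-05,  3.69415176e-06]), 'ee_pos': array([0.12672587, 0.50945752, 0.23129986]), 'tcp_rot': array([-8.49379325e-06,  1.21607991e-01,  9.92578207e-01, -2.97686726e-06]), 'wrist_force': array([ 0.86387679,  0.42619448, -0.72221454]), 'moment': array([0.02128831, 0.02371133, 0.0284409 ]), 'finger_gap': 0.08547417349829028}
```

View pics/scene0.png

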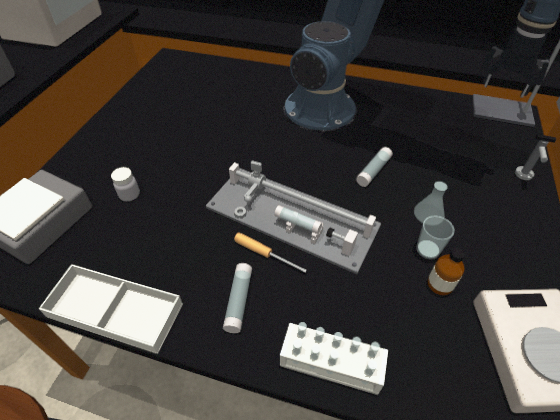

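View pics/top0.png

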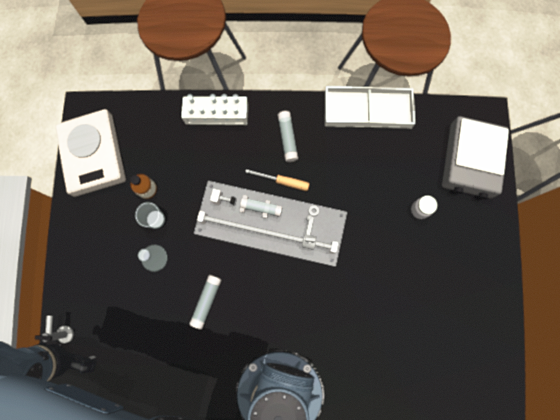

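Cell candidates (top view): (262,207) in the holder, (289,135) beyond, and (206,302) near the robot. The two outside are longer, so the one in the holder is meant. Next I check it in a close crop.

```bash
python3 - <<'E'
from plant import env,cams,workorder,nets
import cv2,numpy as np
a=cv2.imread("pics/top0.png")[170:275,185:360]; cv2.imwrite("pics/topc.png",cv2.resize(a,None,fx=4.5,fy=4.5,interpolation=cv2.INTER_CUBIC))
a=cv2.imread("pics/scene0.png")[150:280,200:390]; cv2.imwrite("pics/scenec.png",cv2.resize(a,None,fx=4.2,fy=4.2,interpolation=cv2.INTER_CUBIC))
E
```

```text
(no output)
```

View pics/topc.png

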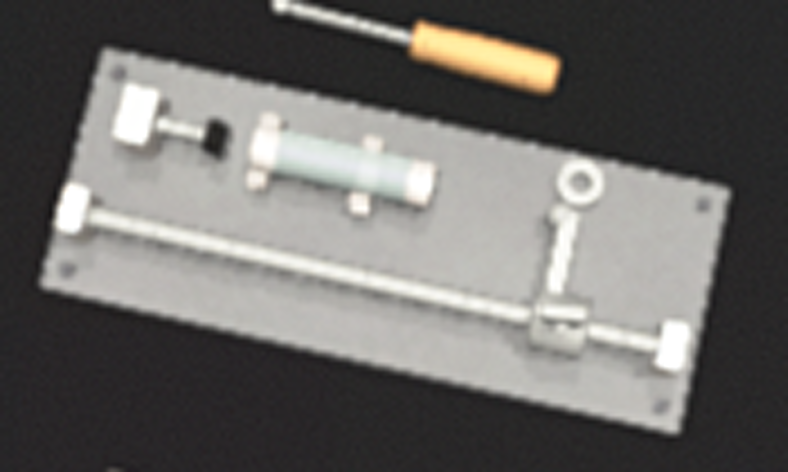

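View pics/scenec.png

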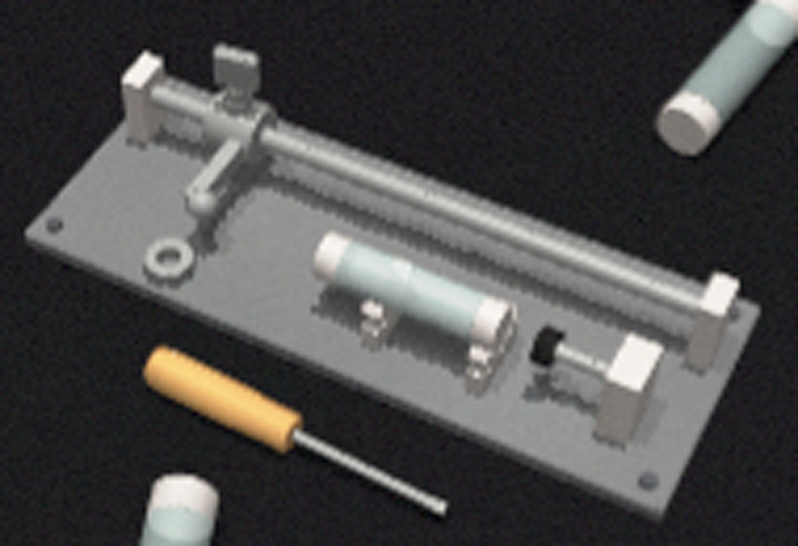

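```bash
cat > h.py <<'E'
from plant import env,cams,workorder,nets
import cv2,numpy as np
from scipy.optimize import least_squares
from scipy.spatial.transform import Rotation as R
def KD(p):
    f=p["image"].shape[0]/2/np.tan(np.radians(p["vfov"])/2)
    return np.array([[f,0,p["cx"]],[0,f,p["cy"]],[0,0,1.]]),np.array(p["D"],float)
def proj(p,X):
    X=np.atleast_2d(np.asarray(X,float)); K,D=KD(p); M=np.linalg.inv(p["world_from_camera"])
    return cv2.projectPoints(X,cv2.Rodrigues(M[:3,:3])[0],M[:3,3],K,D)[0].reshape(-1,2)
def onz(p,uv,z):
    K,D=KD(p); n=cv2.undistortPoints(np.array(uv,float).reshape(-1,1,2),K,D).reshape(-1,2)
    T=np.array(p["world_from_camera"]); d=np.c_[n,np.ones(len(n))]@T[:3,:3].T; o=T[:3,3]
    return o+d*((z-o[2])/d[:,2])[:,None]
E
python3 - <<'E'
from h import *
ps=cams.camera("scene"); pt=cams.camera("top")
t=np.array([(103,48),(730,187),(682,433),(40,287)])/4.5+[185,170]
s=np.array([(28,238),(660,518),(757,310)])/4.2+[200,150]
Lt=[(85,220),(85,-220),(-85,-220),(-85,220)]; Ls=[(85,-220),(85,220),(-85,220)]
Wt=onz(pt,t,.012);Ws=onz(ps,s,.012); print(Wt.round(4),Ws.round(4))
def fit(L,W):
    L=np.array(L)/1000
    def f(v):
        c,s_=np.cos(v[2]),np.sin(v[2]);return (np.c_[c*L[:,0]-s_*L[:,1]+v[0],s_*L[:,0]+c*L[:,1]+v[1]]-W[:,:2]).ravel()
    r=least_squares(f,[.5,.03,0]);return r.x,np.abs(r.fun).max()
for L,W in((Lt,Wt),(Ls,Ws),(Lt+Ls,np.r_[Wt,Ws])): 
    v,e=fit(L,W);print(v.round(4),e)
np.save("hold.npy",v)
Rz=R.from_euler('z',v[2]).as_matrix()
def inv(W): return (W-[v[0],v[1],0])@Rz
# holder-frame measurements
T=np.array([(134,103),(70,203),(673,337),(563,313)])/4.5+[185,170]
print("top: bufpost, rodposts, head-top",inv(onz(pt,T[:1],.067)).round(4),inv(onz(pt,T[1:3],.076)).round(4),inv(onz(pt,T[3:],.115)).round(4))
S=np.array([(237,51)])/4.2+[200,150]; print("scene head top",inv(onz(ps,S,.115)).round(4))
# overlay
for n,p in(("t",pt),("s",ps)):
    im=p["image"].copy()
    P=[(85,220,12),(85,-220,12),(-85,-220,12),(-85,220,12),(-35,200,76),(-35,-200,76)]
    for q in proj(p,np.array(P)/1000@Rz.T+[v[0],v[1],0]): cv2.circle(im,tuple(int(round(x)) for x in q),1,(0,0,255),-1)
    c=im[170:275,185:360] if n=="t" else im[150:280,200:390]
    cv2.imwrite(f"pics/ov_{n}.png",cv2.resize(c,None,fx=4,fy=4))
E
```

```text
[[ 0.6338  0.2348  0.012 ]
 [ 0.5436 -0.1961  0.012 ]
 [ 0.377  -0.1632  0.012 ]
 [ 0.4669  0.2697  0.012 ]] [[ 0.5484 -0.1882  0.012 ]
 [ 0.6408  0.2354  0.012 ]
 [ 0.4749  0.269   0.012 ]]
[ 0.5053  0.0363 -0.2049] 0.0014169400698838264
[ 0.5116  0.0396 -0.2111] 0.00505229439280952
[ 0.5081  0.0377 -0.2086] 0.006911951664697824
top: bufpost, rodposts, head-top [[0.0393 0.1767 0.067 ]] [[-0.036   0.1989  0.076 ]
 [-0.0334 -0.1993  0.076 ]] [[-0.039  -0.1265  0.115 ]]
scene head top [[-0.0357 -0.1233  0.115 ]]
```

The crop confirms the cell in the holder, at about (340,165) in the top crop, is the short one. The collar's head is at about (563,313). Top and scene agree to about 4 mm. The head is roughly at world (0.446, -0.077) and turned about 0.1–0.2 rad from the rod. Moving above it.

{"fn": "carry_out", "kwargs": {
  "deltas": [
    [0,[-2,-2,0],[0,0,2.5]],
    [0,[-3,-3.3,0],[0,0,4]],
    [0,[-4,-4.3,0],[0,0,5]],
    [0,[-5,-5.3,0],[0,0,6]],
    [0,[-5.6,-6.1,0],[0,0,6.8]]
  ],
  "grip_force": 40
}}

```text
clock: 1.22
ee_pos: [0.2279, 0.3256, 0.2313]
tcp_rot: [0.0, 0.423, 0.906, 0.0]
wrist_force: [0.6, 0.3, 0.4]
finger_gap: 0.0853
```

```bash
cat >> h.py <<'E'
def to(x,y,z,yaw):
    "yaw = world angle of tool y"
    s=env.get_state(); q=s["tcp_rot"]; r=R.from_quat([q[1],q[2],q[3],q[0]])
    ty=np.array([-np.sin(-yaw)*0+np.cos(yaw),np.sin(yaw),0]); tz=np.array([0,0,-1.]); tx=np.cross(ty,tz)
    t=R.from_matrix(np.c_[tx,ty,tz])
    print("t",round(s["clock"],2),"d",(r.inv().apply(np.array([x,y,z])-s["ee_pos"])/.04).round(3),"w",np.degrees((r.inv()*t).as_rotvec()/6).round(3),"gap",round(s["finger_gap"],4),"F",s["wrist_force"].round(2),"M",s["moment"].round(2),"j",s["joint_positions"].round(2),"p",s["ee_pos"].round(4))
E
python3 -c "
from h import *
to(.446,-.077,.2,-.09)"
```

```text
t 1.22 d [-11.218  -2.279   0.782] w [ 4.000e-03 -1.000e-03  7.513e+00] gap 0.0853 F [0.56 0.29 0.4 ] M [ 0.03 -0.05 -0.02] j [ 0.96  0.02 -0.27  1.28 -0.    1.83] p [0.2279 0.3256 0.2313]
```

{"fn": "carry_out", "kwargs": {
  "deltas": [
    [0,[-11.2,-2.3,0.8],[0,0,7.5]],
    [0,[-11.2,-2.3,0.8],[0,0,7.5]],
    [0,[-11.2,-2.3,0.8],[0,0,7.5]],
    [0,[-11.2,-2.3,0.8],[0,0,7.5]],
    [0,[-11.2,-2.3,0.8],[0,0,7.5]]
  ]
}}

```text
clock: 1.63
ee_pos: [0.3275, 0.1429, 0.217]
tcp_rot: [0.0, 0.681, 0.732, 0.001]
wrist_force: [2.4, 1.1, 0.1]
finger_gap: 0.0856
```

```bash
python3 -c "
from h import *
to(.446,-.077,.2,-.09)"
```

```text
t 1.63 d [-5.695  2.562  0.426] w [ 0.011 -0.004  1.54 ] gap 0.0856 F [2.44 1.07 0.13] M [ 0.05 -0.06  0.04] j [ 0.41 -0.05 -0.37  1.24 -0.    1.91] p [0.3275 0.1429 0.217 ]
```

{"fn": "carry_out", "kwargs": {
  "deltas": [
    [0,[-5.7,2.56,0.43],[0,0,1.54]],
    [0,[-5.7,2.56,0.43],[0,0,1.54]],
    [0,[-5.7,2.56,0.43],[0,0,1.54]],
    [0,[-5.7,2.56,0.43],[0,0,1.54]],
    [0,[-5.7,2.56,0.43],[0,0,1.54]]
  ]
}}

```text
clock: 2.05
ee_pos: [0.4272, -0.04, 0.2026]
tcp_rot: [0.0, 0.736, 0.677, 0.0]
wrist_force: [1.1, 0.3, 0.0]
finger_gap: 0.0852
```

{"fn": "carry_out", "kwargs": {
  "deltas": [
    [0,[0,0,0],[0,0,0]],
    [0,[0,0,0],[0,0,0]]
  ]
}}

```text
clock: 2.22
ee_pos: [0.4271, -0.0397, 0.2021]
tcp_rot: [-0.0, 0.738, 0.675, -0.0]
wrist_force: [-1.0, 1.0, 0.8]
finger_gap: 0.0851
```

```bash
python3 - <<'E'
from h import *
to(.446,-.077,.2,-.09)
for n in("scene","top"):
    p=cams.camera(n);c=p["image"]
    u=proj(p,[.446,-.077,.1])[0].astype(int);print(u)
    c=c[u[1]-55:u[1]+55,u[0]-70:u[0]+70]
    cv2.imwrite(f"pics/a_{n}.png",cv2.resize(c,None,fx=5,fy=5,interpolation=cv2.INTER_CUBIC))
E
```

```text
t 2.22 d [-0.886  0.554  0.052] w [-0.007  0.001  0.011] gap 0.0851 F [-1.05  0.99  0.79] M [-0.01  0.05  0.02] j [-0.09  0.09 -0.28  1.21 -0.    1.57] p [ 0.4271 -0.0397  0.2021]
[256 165]
[309 239]
```

View pics/a_scene.png

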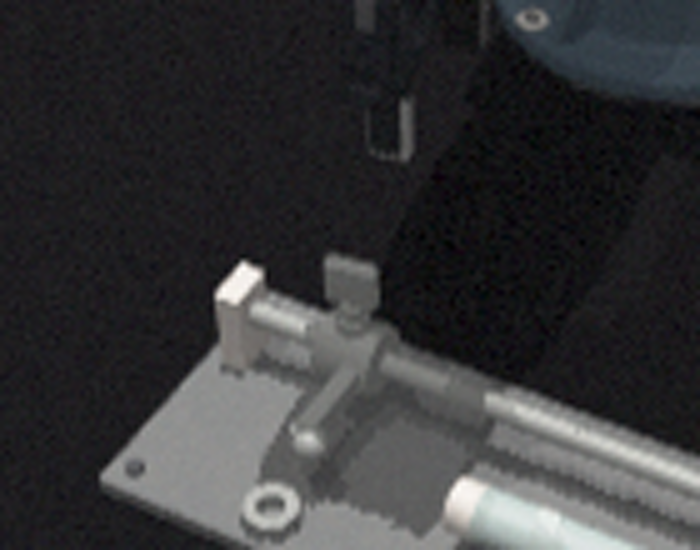

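View pics/a_top.png

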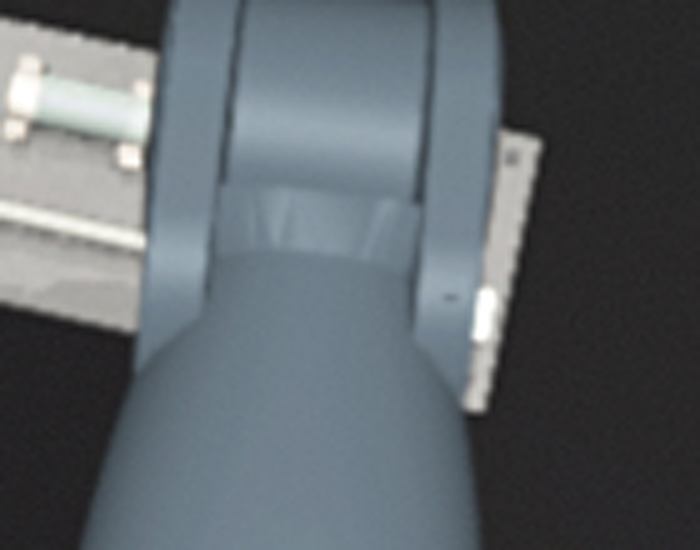

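The scene crop shows the head at crop (351,283), which is within about 2 px of the estimate. The arm hides it from the top camera. Descending.

{"fn": "carry_out", "kwargs": {
  "deltas": [
    [0,[-0.89,0.55,0.05],[0,0,0]],
    [0,[-0.89,0.55,0.8],[0,0,0]],
    [0,[-0.89,0.55,1.6],[0,0,0]],
    [0,[-0.89,0.55,2.4],[0,0,0]],
    [0,[-0.89,0.55,2.9],[0,0,0]]
  ]
}}

```text
clock: 2.73
ee_pos: [0.4439, -0.0734, 0.0843]
tcp_rot: [-0.001, 0.735, 0.678, -0.001]
wrist_force: [-0.2, 0.6, -0.5]
finger_gap: 0.0854
```

{"fn": "carry_out", "kwargs": {
  "deltas": [
    [0.3,[0,0,0],[0,0,0]],
    [0.5,[0,0,0],[0,0,0]],
    [0.6,[0,0,0],[0,0,0]]
  ],
  "grip_force": 20
}}

```text
clock: 2.98
ee_pos: [0.4463, -0.0743, 0.0879]
tcp_rot: [0.001, 0.736, 0.677, 0.001]
wrist_force: [0.4, -0.3, 0.1]
finger_gap: 0.0517
```

```bash
python3 - <<'E'
from h import *
to(.446,-.077,.086,-.09)
for n in("scene",):
    p=cams.camera(n);c=p["image"]
    u=proj(p,[.446,-.077,.1])[0].astype(int);print(u)
    c=c[u[1]-45:u[1]+35,u[0]-50:u[0]+50]
    cv2.imwrite(f"pics/b_{n}.png",cv2.resize(c,None,fx=7,fy=7,interpolation=cv2.INTER_CUBIC))
E
```

```text
t 2.98 d [-0.068 -0.002  0.048] w [0.017 0.002 0.071] gap 0.0517 F [ 0.42 -0.28  0.06] M [-0.03 -0.03  0.01] j [-0.16  0.21 -0.44  0.92 -0.    1.49] p [ 0.4463 -0.0743  0.0879]
[256 165]
```

View pics/b_scene.png

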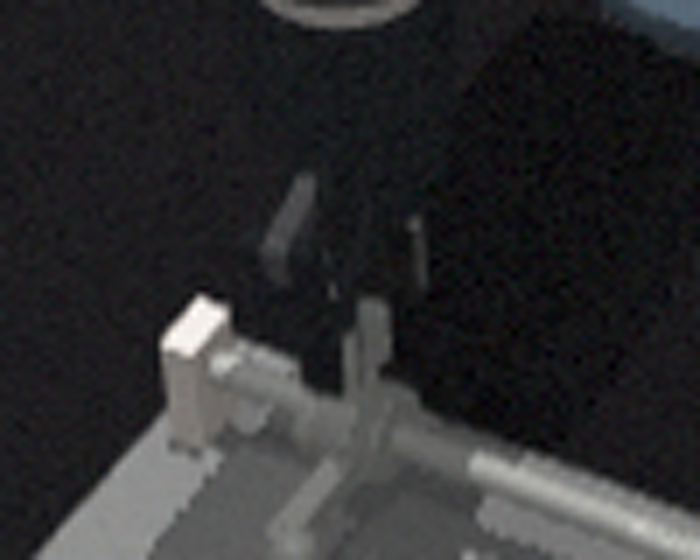

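{"fn": "carry_out", "kwargs": {
  "deltas": [
    [0.7,[0.06,0,0.03],[0,0,0]],
    [0.8,[0.06,0,0.03],[0,0,0]],
    [0.9,[0.06,0,0.03],[0,0,0]],
    [1,[0.06,0,0.03],[0,0,0]],
    [1,[0.06,0,0.03],[0,0,0]]
  ]
}}

```text
clock: 3.45
ee_pos: [0.4472, -0.0726, 0.0863]
tcp_rot: [0.001, 0.736, 0.677, 0.001]
wrist_force: [2.3, 1.7, 7.1]
finger_gap: 0.0094
```

{"fn": "carry_out", "kwargs": {
  "deltas": [
    [1,[0,0,0],[0,0,0]],
    [1,[0,0,0],[0,0,0]],
    [1,[0,0,0],[0,0,0]]
  ]
}}

```text
clock: 3.7
ee_pos: [0.4472, -0.0726, 0.0863]
tcp_rot: [0.001, 0.736, 0.677, 0.001]
wrist_force: [3.2, 2.8, 6.3]
finger_gap: 0.0095
```

```bash
python3 - <<'E'
from h import *
to(.446,-.077,.086,-.09)
E
```

```text
t 3.7 d [-0.112 -0.022  0.008] w [ 0.03  -0.005  0.055] gap 0.0095 F [3.16 2.78 6.29] M [ 0.47 -0.49  0.02] j [-0.16  0.22 -0.44  0.91  0.    1.49] p [ 0.4472 -0.0726  0.0863]
```

{"fn": "carry_out", "kwargs": {
  "deltas": [
    [0.8,[0,0,0],[0,0,0]],
    [0.8,[-0.05,-0.02,0],[0,0,0]],
    [0.8,[-0.11,-0.02,0],[0,0,0]],
    [0.8,[-0.11,-0.02,0],[0,0,0]],
    [0.8,[-0.11,-0.02,0],[0,0,0]]
  ]
}}

```text
clock: 4.12
ee_pos: [0.4448, -0.0768, 0.0858]
tcp_rot: [-0.0, 0.736, 0.677, 0.001]
wrist_force: [0.4, 4.3, 7.5]
finger_gap: 0.0169
```

```bash
python3 - <<'E'
from h import *
to(.446,-.077,.086,-.09)
E
```

```text
t 4.12 d [-0.004  0.029 -0.006] w [ 0.008 -0.01   0.056] gap 0.0169 F [0.36 4.34 7.49] M [ 0.78 -0.22  0.04] j [-0.17  0.22 -0.44  0.91  0.    1.48] p [ 0.4448 -0.0768  0.0858]
```

{"fn": "carry_out", "kwargs": {
  "deltas": [
    [0.9,[0,0,0],[0,0,0]],
    [1,[0,0,0],[0,0,0]],
    [1,[0,0,0],[0,0,0]],
    [1,[0,0,0],[0,0,0]],
    [1,[0,0,0],[0,0,0]]
  ],
  "grip_force": 30
}}

```text
clock: 4.53
ee_pos: [0.4467, -0.0771, 0.0862]
tcp_rot: [0.001, 0.736, 0.677, 0.002]
wrist_force: [6.5, 3.5, 5.0]
finger_gap: 0.0096
```

```bash
python3 - <<'E'
from h import *
to(.446,-.077,.086,-.09)
E
```

```text
t 4.53 d [ 0.001 -0.018  0.004] w [ 0.04  -0.004  0.056] gap 0.0096 F [6.55 3.49 4.97] M [ 0.49 -1.21 -0.01] j [-0.17  0.22 -0.44  0.91  0.    1.48] p [ 0.4467 -0.0771  0.0862]
```

{"fn": "carry_out", "kwargs": {
  "deltas": [
    [1,[0,0.03,0],[0,0,-0.8]],
    [1,[0,0.04,0],[0,0,-1.6]],
    [1,[0,0.04,0],[0,0,-2.4]],
    [1,[0,0.04,0],[0,0,-3.2]],
    [1,[0,0.04,0],[0,0,-4]]
  ]
}}

```text
clock: 4.95
ee_pos: [0.4464, -0.0772, 0.0861]
tcp_rot: [0.0, 0.578, 0.816, 0.0]
wrist_force: [-0.6, 2.3, 12.3]
finger_gap: 0.0096
```

```bash
python3 - <<'E'
from h import *
to(.446,-.077,.086,1.14)
E
```

```text
t 4.95 d [ 0.009 -0.007  0.002] w [ 6.000e-03  7.000e-03 -7.654e+00] gap 0.0096 F [-0.55  2.32 12.3 ] M [ 0.34  0.35 -0.19] j [-0.17  0.22 -0.44  0.91  0.    1.06] p [ 0.4464 -0.0772  0.0861]
```

{"fn": "carry_out", "kwargs": {
  "deltas": [
    [1,[0,0,-0.02],[0,0,-0.8]],
    [1,[0,0,-0.03],[0,0,-1.6]],
    [1,[0,0,-0.03],[0,0,-2.4]],
    [1,[0,0,-0.03],[0,0,-3.2]],
    [1,[0,0,-0.03],[0,0,-4]]
  ]
}}

```text
clock: 5.37
ee_pos: [0.4459, -0.0775, 0.0862]
tcp_rot: [-0.0, 0.396, 0.918, -0.0]
wrist_force: [1.5, -0.7, -1.5]
finger_gap: 0.0091
```

{"fn": "carry_out", "kwargs": {
  "deltas": [
    [1,[0,0,0],[0,0,-0.8]],
    [1,[0,0,0],[0,0,-1.6]],
    [1,[0,0,0],[0,0,-2.4]],
    [1,[0,0,0],[0,0,-3.2]],
    [1,[0,0,0],[0,0,-4]]
  ]
}}

```text
clock: 5.78
ee_pos: [0.4456, -0.0778, 0.0862]
tcp_rot: [-0.0, 0.196, 0.981, -0.001]
wrist_force: [-0.1, -3.1, -0.6]
finger_gap: 0.0095
```

{"fn": "carry_out", "kwargs": {
  "deltas": [
    [1,[0,0,0],[0,0,0]],
    [1,[0,0,0],[0,0,0]]
  ]
}}

```text
clock: 5.95
ee_pos: [0.4457, -0.0775, 0.0863]
tcp_rot: [-0.0, 0.199, 0.98, -0.0]
wrist_force: [0.0, -2.1, -2.0]
finger_gap: 0.0095
```

```bash
python3 - <<'E'
from h import *
to(.446,-.077,.086,1.14)
for n in("scene",):
    p=cams.camera(n);c=p["image"]
    u=proj(p,[.446,-.077,.1])[0].astype(int);print(u)
    c=c[u[1]-45:u[1]+35,u[0]-50:u[0]+50]
    cv2.imwrite(f"pics/c_{n}.png",cv2.resize(c,None,fx=7,fy=7,interpolation=cv2.INTER_CUBIC))
E
```

```text
t 5.95 d [-0.002  0.015  0.006] w [-0.01  -0.005  0.283] gap 0.0095 F [ 0.04 -2.14 -1.95] M [-0.56 -0.09  0.12] j [-0.17  0.22 -0.44  0.91 -0.    0.23] p [ 0.4457 -0.0775  0.0863]
[256 165]
```

View pics/c_scene.png

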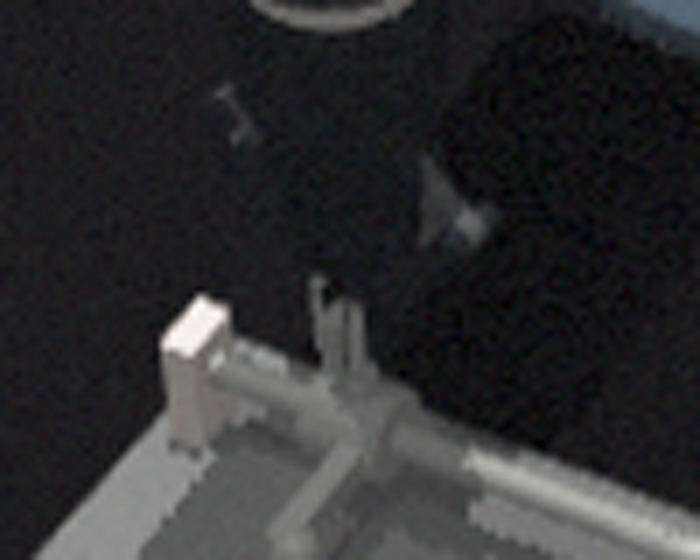

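Screw is at about 1.38 rad and the head turned with the fingers. Now sliding the collar along holder +y.

{"fn": "carry_out", "kwargs": {
  "deltas": [
    [1,[0.02,0.1,0],[0,0,0]],
    [1,[0.055,0.28,0],[0,0,0]],
    [1,[0.095,0.48,0],[0,0,0]],
    [1,[0.135,0.68,0],[0,0,0]],
    [1,[0.17,0.88,0],[0,0,0]]
  ],
  "grip_force": 30
}}

```text
clock: 6.42
ee_pos: [0.4535, -0.041, 0.0863]
tcp_rot: [-0.0, 0.198, 0.98, -0.0]
wrist_force: [-0.5, -2.5, -3.7]
finger_gap: 0.0094
```

```bash
cat >> h.py <<'E'
U=np.array([.2055,.9787,0]); P0=np.array([.4457,-.0775,.0863])
def st():
    s=env.get_state(); d=s["ee_pos"]-P0; L=np.array([.9787,-.2055,0])
    print("t",round(s["clock"],2),"along",round(d@U*1e3,2),"lat",round(d@L*1e3,2),"z",s["ee_pos"][2].round(4),"Falong",round(s["wrist_force"]@U,2),"Flat",round(s["wrist_force"]@L,2),"Fz",s["wrist_force"][2].round(2),"M",s["moment"].round(2),"j6",s["joint_positions"][5].round(3),"gap",s["finger_gap"].round(4))
E
python3 - <<'E'
from h import *
st()
E
```

```text
Traceback (most recent call last):
  File "h.py", line 24, in st
    print("t",round(s["clock"],2),"along",round(d@U*1e3,2),"lat",round(d@L*1e3,2),"z",s["ee_pos"][2].round(4),"Falong",round(s["wrist_force"]@U,2),"Flat",round(s["wrist_force"]@L,2),"Fz",s["wrist_force"][2].round(2),"M",s["moment"].round(2),"j6",s["joint_positions"][5].round(3),"gap",s["finger_gap"].round(4))
                                                                                                                                                                                                                                                                                             ^^^^^^^^^^^^^^^^^^^^^
AttributeError: 'float' object has no attribute 'round'
```

Sliding freely: 37 mm moved at about 2.5 N drag.

```bash
sed -i 's/s\["finger_gap"\].round(4)/round(s["finger_gap"],4)/' h.py; python3 - <<'E'
from h import *
st()
p=cams.camera("scene");cv2.imwrite("pics/d.png",cv2.resize(p["image"][150:280,200:390],None,fx=4.2,fy=4.2,interpolation=cv2.INTER_CUBIC))
E
```

```text
t 6.42 along 37.32 lat 0.1 z 0.0863 Falong -2.55 Flat 0.04 Fz -3.65 M [-0.64 -0.03 -0.01] j6 0.308 gap 0.0094
```

View pics/d.png

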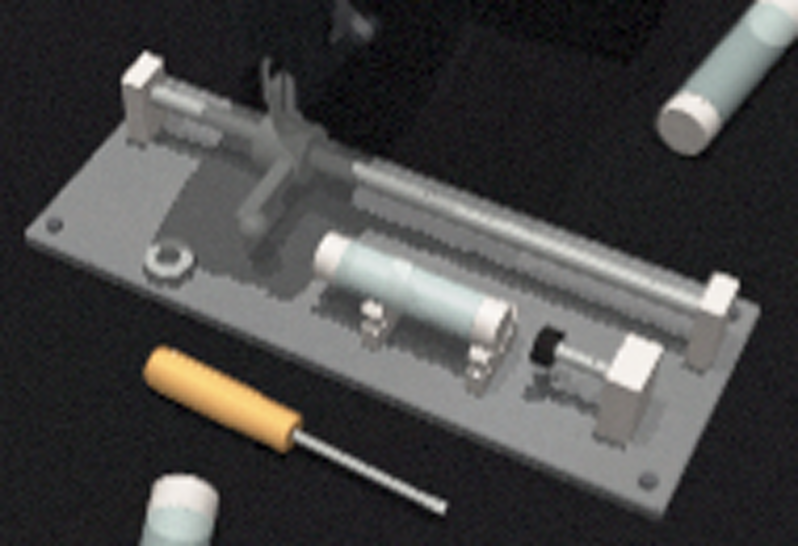

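{"fn": "carry_out", "kwargs": {
  "deltas": [
    [1,[0.02,0.1,0],[0,0,0]],
    [1,[0.04,0.2,0],[0,0,0]],
    [1,[0.06,0.3,0],[0,0,0]],
    [1,[0.08,0.4,0],[0,0,0]],
    [1,[0.1,0.5,0],[0,0,0]]
  ]
}}

```text
clock: 6.88
ee_pos: [0.4575, -0.0218, 0.0863]
tcp_rot: [-0.0, 0.198, 0.98, -0.0]
wrist_force: [0.3, -1.9, -7.1]
finger_gap: 0.0094
```

```bash
python3 - <<'E'
from h import *
st()
E
```

```text
t 6.88 along 56.94 lat 0.07 z 0.0863 Falong -1.8 Flat 0.66 Fz -7.09 M [-0.66 -0.17 -0.  ] j6 0.351 gap 0.0094
```

The collar's arm is nearing the cell end and the cell lies straight. About 20 mm to contact. Slowing down.

{"fn": "carry_out", "kwargs": {
  "deltas": [
    [1,[0.016,0.08,0.01],[0,0,0]],
    [1,[0.032,0.16,0.02],[0,0,0]],
    [1,[0.048,0.24,0.02],[0,0,0]],
    [1,[0.064,0.32,0.02],[0,0,0]],
    [1,[0.08,0.4,0.02],[0,0,0]]
  ]
}}

```text
clock: 7.3
ee_pos: [0.461, -0.0057, 0.0862]
tcp_rot: [0.0, 0.198, 0.98, 0.0]
wrist_force: [-4.2, -2.0, 5.9]
finger_gap: 0.0094
```

```bash
python3 -c "
from h import *
st()"
```

```text
t 7.3 along 73.36 lat 0.19 z 0.0862 Falong -2.84 Flat -3.67 Fz 5.89 M [-0.48  0.72 -0.02] j6 0.386 gap 0.0094
```

{"fn": "carry_out", "kwargs": {
  "deltas": [
    [1,[0.01,0.05,0],[0,0,0]],
    [1,[0.02,0.1,0],[0,0,0]],
    [1,[0.03,0.15,0],[0,0,0]],
    [1,[0.04,0.2,0],[0,0,0]],
    [1,[0.05,0.25,0],[0,0,0]]
  ]
}}

```text
clock: 7.72
ee_pos: [0.463, 0.0039, 0.0862]
tcp_rot: [0.0, 0.198, 0.98, -0.0]
wrist_force: [-2.6, -3.1, 5.8]
finger_gap: 0.0095
```

```bash
python3 -c "
from h import *
st()"
```

```text
t 7.72 along 83.24 lat 0.18 z 0.0862 Falong -3.55 Flat -1.95 Fz 5.77 M [-0.72  0.74 -0.  ] j6 0.408 gap 0.0095
```

```bash
python3 - <<'E'
from h import *
st()
p=cams.camera("scene");cv2.imwrite("pics/e.png",cv2.resize(p["image"][190:265,255:375],None,fx=6.5,fy=6.5,interpolation=cv2.INTER_CUBIC))
E
```

```text
t 7.72 along 83.24 lat 0.18 z 0.0862 Falong -3.55 Flat -1.95 Fz 5.77 M [-0.72  0.74 -0.  ] j6 0.408 gap 0.0095
```

View pics/e.png

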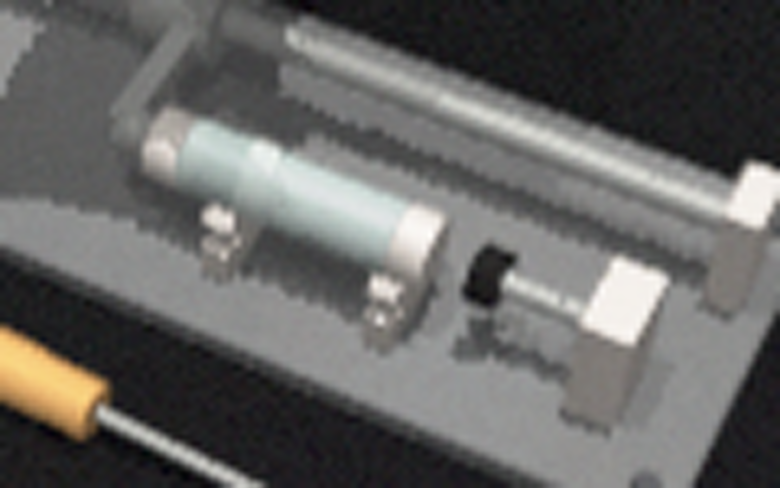

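The nub touches the cell's left cap (about 145,140 in the crop). There are about 15 mm left between the right cap (435,245) and the buffer (475,268).

{"fn": "carry_out", "kwargs": {
  "deltas": [
    [1,[0.01,0.05,-0.01],[0,0,0]],
    [1,[0.02,0.1,-0.01],[0,0,0]],
    [1,[0.03,0.15,-0.01],[0,0,0]],
    [1,[0.04,0.2,-0.01],[0,0,0]],
    [1,[0.05,0.25,-0.01],[0,0,0]]
  ]
}}

```text
clock: 8.18
ee_pos: [0.4651, 0.0141, 0.0862]
tcp_rot: [0.0, 0.198, 0.98, -0.0]
wrist_force: [-1.8, -4.3, 3.9]
finger_gap: 0.0097
```

```bash
python3 -c "
from h import *
st()
p=cams.camera('scene');cv2.imwrite('pics/f.png',cv2.resize(p['image'][190:265,255:375],None,fx=6.5,fy=6.5,interpolation=cv2.INTER_CUBIC))"
```

```text
t 8.18 along 93.61 lat 0.18 z 0.0862 Falong -4.57 Flat -0.84 Fz 3.9 M [-0.88  0.4  -0.05] j6 0.429 gap 0.0097
```

View pics/f.png

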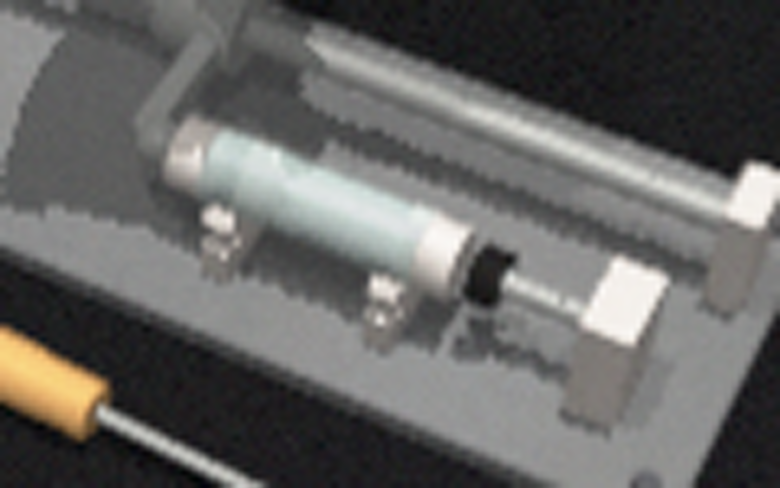

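{"fn": "carry_out", "kwargs": {
  "deltas": [
    [1,[0.002,0.01,0],[0,0,0]],
    [1,[0.004,0.02,0],[0,0,0]],
    [1,[0.006,0.03,0],[0,0,0]],
    [1,[0.008,0.04,0],[0,0,0]],
    [1,[0.01,0.05,0],[0,0,0]]
  ]
}}

```text
clock: 8.65
ee_pos: [0.4655, 0.0159, 0.0862]
tcp_rot: [0.0, 0.198, 0.98, -0.0]
wrist_force: [-1.2, -4.4, 5.7]
finger_gap: 0.0097
```

```bash
python3 -c "
from h import *
st()"
```

```text
t 8.65 along 95.44 lat 0.18 z 0.0862 Falong -4.57 Flat -0.28 Fz 5.69 M [-0.9   0.37 -0.01] j6 0.433 gap 0.0097
```

{"fn": "carry_out", "kwargs": {
  "deltas": [
    [1,[0.002,0.01,0],[0,0,0]],
    [1,[0.004,0.02,0],[0,0,0]],
    [1,[0.004,0.03,0],[0,0,0]]
  ]
}}

```text
clock: 8.9
ee_pos: [0.4657, 0.0171, 0.0862]
tcp_rot: [0.0, 0.198, 0.98, -0.0]
wrist_force: [-3.1, -3.4, 6.2]
finger_gap: 0.0097
```

```bash
python3 -c "
from h import *
st()"
```

```text
t 8.9 along 96.67 lat 0.19 z 0.0862 Falong -3.94 Flat -2.33 Fz 6.18 M [-0.87  0.46 -0.01] j6 0.435 gap 0.0097
```

{"fn": "carry_out", "kwargs": {
  "deltas": [
    [1,[0.002,0.01,0],[0,0,0]],
    [1,[0.004,0.02,0],[0,0,0]],
    [1,[0.006,0.03,0],[0,0,0]],
    [1,[0.008,0.04,0],[0,0,0]]
  ]
}}

```text
clock: 9.23
ee_pos: [0.4661, 0.0187, 0.0862]
tcp_rot: [0.0, 0.198, 0.98, -0.0]
wrist_force: [-1.4, -3.7, 6.2]
finger_gap: 0.0095
```

{"fn": "carry_out", "kwargs": {
  "deltas": [
    [1,[0.002,0.01,0],[0,0,0]],
    [1,[0.004,0.02,0],[0,0,0]],
    [1,[0.006,0.03,0],[0,0,0]]
  ]
}}

```text
clock: 9.48
ee_pos: [0.4663, 0.0198, 0.0862]
tcp_rot: [0.0, 0.198, 0.98, -0.0]
wrist_force: [-1.5, -4.4, 5.2]
finger_gap: 0.0095
```

```bash
python3 -c "
from h import *
st()
p=cams.camera('scene');cv2.imwrite('pics/g.png',cv2.resize(p['image'][190:265,255:375],None,fx=6.5,fy=6.5,interpolation=cv2.INTER_CUBIC))"
```

```text
t 9.48 along 99.42 lat 0.2 z 0.0862 Falong -4.65 Flat -0.58 Fz 5.17 M [-1.17  0.4  -0.03] j6 0.441 gap 0.0095
```

View pics/g.png

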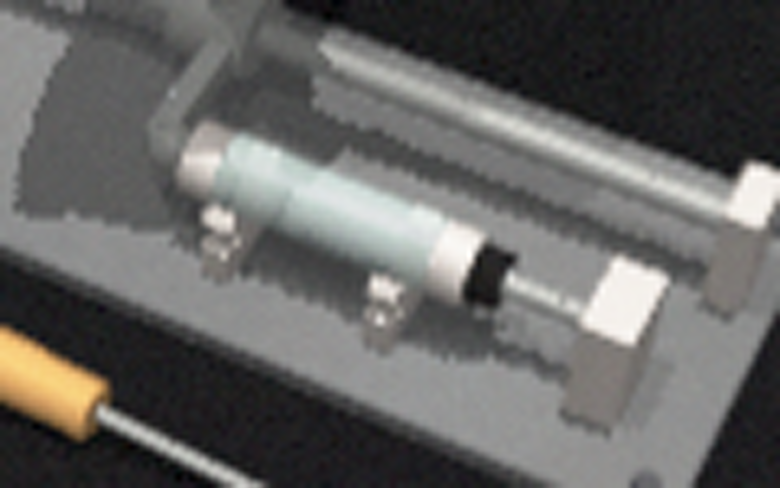

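The cap is almost on the buffer (crop 475,265). Creeping on.

{"fn": "carry_out", "kwargs": {
  "deltas": [
    [1,[0.002,0.01,0],[0,0,0]],
    [1,[0.004,0.02,0],[0,0,0]],
    [1,[0.005,0.025,0],[0,0,0]]
  ]
}}

```text
clock: 9.78
ee_pos: [0.4664, 0.0203, 0.0862]
tcp_rot: [0.0, 0.198, 0.98, -0.001]
wrist_force: [-3.2, -7.6, 6.7]
finger_gap: 0.009
```

```bash
python3 -c "
from h import *
st()"
```

```text
t 9.78 along 99.98 lat 0.21 z 0.0862 Falong -8.1 Flat -1.52 Fz 6.66 M [-1.64  0.49 -0.07] j6 0.443 gap 0.009
```

{"fn": "carry_out", "kwargs": {
  "deltas": [
    [1,[0.002,0.01,0],[0,0,0]],
    [1,[0.004,0.02,0],[0,0,0]],
    [1,[0.005,0.025,0],[0,0,0]]
  ]
}}

```text
clock: 10.03
ee_pos: [0.4666, 0.0209, 0.0862]
tcp_rot: [0.0, 0.198, 0.98, -0.001]
wrist_force: [-3.2, -8.7, 6.2]
finger_gap: 0.0094
```

```bash
python3 -c "
from h import *
st()"
```

```text
t 10.03 along 100.55 lat 0.19 z 0.0862 Falong -9.17 Flat -1.37 Fz 6.21 M [-2.1   0.58 -0.05] j6 0.445 gap 0.0094
```

{"fn": "carry_out", "kwargs": {
  "deltas": [
    [1,[0.002,0.01,0],[0,0,0]],
    [1,[0.004,0.02,0],[0,0,0]],
    [1,[0.004,0.02,0],[0,0,0]]
  ]
}}

```text
clock: 10.28
ee_pos: [0.4666, 0.0213, 0.0862]
tcp_rot: [0.0, 0.198, 0.98, -0.002]
wrist_force: [-2.9, -11.4, 7.0]
finger_gap: 0.0098
```

```bash
python3 -c "
from h import *
st()"
```

```text
t 10.28 along 101.02 lat 0.18 z 0.0862 Falong -11.78 Flat -0.45 Fz 7.05 M [-2.44  0.6  -0.05] j6 0.447 gap 0.0098
```

{"fn": "carry_out", "kwargs": {
  "deltas": [
    [1,[0,0,0],[0,0,0]],
    [1,[0,0,0],[0,0,0]],
    [1,[0,0,0],[0,0,0]]
  ]
}}

```text
clock: 10.53
ee_pos: [0.4667, 0.0213, 0.0862]
tcp_rot: [0.0, 0.198, 0.98, -0.001]
wrist_force: [-3.3, -11.4, 6.7]
finger_gap: 0.0095
```

```bash
python3 -c "
from h import *
st()"
```

```text
t 10.53 along 101.03 lat 0.2 z 0.0862 Falong -11.79 Flat -0.89 Fz 6.67 M [-2.35  0.63 -0.03] j6 0.447 gap 0.0095
```

Squeeze is about 9 N net. I add a hair more, raise the grip, and start tightening in steps with force checks.

{"fn": "carry_out", "kwargs": {
  "deltas": [
    [1,[0.001,0.008,0],[0,0,0]],
    [1,[0.002,0.012,0],[0,0,0]],
    [1,[0.002,0.012,0],[0,0,0]],
    [1,[0.002,0.012,0],[0,0,0]]
  ],
  "grip_force": 60
}}

```text
clock: 10.87
ee_pos: [0.4667, 0.0215, 0.0862]
tcp_rot: [0.0, 0.198, 0.98, -0.002]
wrist_force: [-2.4, -11.6, 7.9]
finger_gap: 0.0093
```

```bash
python3 -c "
from h import *
st()"
```

```text
t 10.87 along 101.24 lat 0.19 z 0.0862 Falong -11.88 Flat 0.07 Fz 7.88 M [-2.7   0.72 -0.07] j6 0.448 gap 0.0093
```

{"fn": "carry_out", "kwargs": {
  "deltas": [
    [1,[0,0,0],[0,0,0.4]],
    [1,[0,0,0],[0,0,1]],
    [1,[0,0,0],[0,0,1.5]],
    [1,[0,0,0],[0,0,2]],
    [1,[0,0,0],[0,0,2]]
  ]
}}

```text
clock: 11.28
ee_pos: [0.4668, 0.0218, 0.0862]
tcp_rot: [0.0, 0.301, 0.954, -0.001]
wrist_force: [-2.2, -11.4, 7.4]
finger_gap: 0.0088
```

```bash
python3 -c "
from h import *
st();to(.4667,.0213,.0862,-.06)"
```

```text
t 11.28 along 101.49 lat 0.25 z 0.0862 Falong -11.6 Flat 0.2 Fz 7.43 M [-2.37  0.7  -0.13] j6 0.661 gap 0.0088
t 11.28 d [-0.005 -0.011  0.001] w [-0.014  0.027  9.728] gap 0.0088 F [ -2.19 -11.39   7.43] M [-2.37  0.7  -0.13] j [ 0.05  0.24 -0.41  0.92 -0.    0.66] p [0.4668 0.0218 0.0862]
```

{"fn": "carry_out", "kwargs": {
  "deltas": [
    [1,[0,0,0],[0,0,0.6]],
    [1,[0,0,0],[0,0,1.2]],
    [1,[0,0,0],[0,0,1.8]],
    [1,[0,0,0],[0,0,2]]
  ]
}}

```text
clock: 11.62
ee_pos: [0.4669, 0.022, 0.0863]
tcp_rot: [0.001, 0.399, 0.917, -0.001]
wrist_force: [-2.9, -10.0, 6.7]
finger_gap: 0.0092
```

```bash
python3 -c "
from h import *
st();to(.4667,.0213,.0862,-.06)"
```

```text
t 11.62 along 101.72 lat 0.35 z 0.0863 Falong -10.36 Flat -0.83 Fz 6.73 M [-2.18  0.43  0.11] j6 0.87 gap 0.0092
t 11.62 d [-0.008 -0.016  0.001] w [-7.000e-03  2.500e-02  7.727e+00] gap 0.0092 F [-2.94 -9.97  6.73] M [-2.18  0.43  0.11] j [ 0.05  0.24 -0.41  0.92 -0.    0.87] p [0.4669 0.022  0.0863]
```

{"fn": "carry_out", "kwargs": {
  "deltas": [
    [1,[0.006,0.008,0],[0,0,0]],
    [1,[0.012,0.016,0],[0,0,0]],
    [1,[0.012,0.016,0],[0,0,0]],
    [1,[0.012,0.016,0],[0,0,0]]
  ]
}}

```text
clock: 11.95
ee_pos: [0.467, 0.0223, 0.0863]
tcp_rot: [0.001, 0.398, 0.917, -0.002]
wrist_force: [-2.1, -12.0, 6.3]
finger_gap: 0.009
```

```bash
python3 -c "
from h import *
st()"
```

```text
t 11.95 along 102.07 lat 0.36 z 0.0863 Falong -12.18 Flat 0.36 Fz 6.33 M [-2.72  0.58 -0.17] j6 0.869 gap 0.009
```

{"fn": "carry_out", "kwargs": {
  "deltas": [
    [1,[0.002,0.003,0],[0,0,0.6]],
    [1,[0.005,0.005,0],[0,0,1.2]],
    [1,[0.005,0.005,0],[0,0,1.8]],
    [1,[0.005,0.005,0],[0,0,2]]
  ]
}}

```text
clock: 12.28
ee_pos: [0.4672, 0.0225, 0.0862]
tcp_rot: [0.001, 0.493, 0.87, -0.002]
wrist_force: [-1.6, -12.7, 6.8]
finger_gap: 0.0087
```

```bash
python3 -c "
from h import *
st();to(.4667,.0213,.0862,-.06)"
```

```text
t 12.28 along 102.3 lat 0.48 z 0.0862 Falong -12.72 Flat 1.06 Fz 6.8 M [-2.76  0.43  0.06] j6 1.082 gap 0.0087
t 12.28 d [-0.02  -0.026  0.001] w [-5.000e-03  3.700e-02  5.723e+00] gap 0.0087 F [ -1.58 -12.66   6.8 ] M [-2.76  0.43  0.06] j [ 0.05  0.24 -0.41  0.92 -0.    1.08] p [0.4672 0.0225 0.0862]
```

Holding about 10 N. Screw is at about 0.75. Continuing.

{"fn": "carry_out", "kwargs": {
  "deltas": [
    [1,[0.003,0.001,0],[0,0,0.6]],
    [1,[0.005,0.003,0],[0,0,1.2]],
    [1,[0.005,0.003,0],[0,0,1.8]],
    [1,[0.005,0.003,0],[0,0,2]]
  ]
}}

```text
clock: 12.62
ee_pos: [0.4675, 0.0227, 0.0863]
tcp_rot: [0.001, 0.581, 0.814, -0.001]
wrist_force: [-0.7, -13.6, 5.4]
finger_gap: 0.0089
```

```bash
python3 -c "
from h import *
st();to(.4667,.0213,.0862,-.06)"
```

```text
t 12.62 along 102.54 lat 0.7 z 0.0863 Falong -13.48 Flat 2.14 Fz 5.44 M [-2.89  0.26  0.09] j6 1.292 gap 0.0089
t 12.62 d [-0.027 -0.029  0.003] w [3.000e-03 3.900e-02 3.723e+00] gap 0.0089 F [ -0.68 -13.63   5.44] M [-2.89  0.26  0.09] j [ 0.05  0.24 -0.41  0.92 -0.    1.29] p [0.4675 0.0227 0.0863]
```

{"fn": "carry_out", "kwargs": {
  "deltas": [
    [1,[0,0,0],[0,0,0.6]],
    [1,[0,0,0],[0,0,1.2]],
    [1,[0,0,0],[0,0,1.8]],
    [1,[0,0,0],[0,0,2]]
  ]
}}

```text
clock: 12.95
ee_pos: [0.4677, 0.0228, 0.0863]
tcp_rot: [0.002, 0.663, 0.748, -0.001]
wrist_force: [0.3, -13.6, 5.6]
finger_gap: 0.0094
```

```bash
python3 -c "
from h import *
st();to(.4667,.0213,.0862,-.06)"
```

```text
t 12.95 along 102.66 lat 0.91 z 0.0863 Falong -13.28 Flat 3.14 Fz 5.57 M [-2.74  0.09  0.17] j6 1.501 gap 0.0094
t 12.95 d [-0.034 -0.029  0.003] w [0.01  0.036 1.724] gap 0.0094 F [  0.34 -13.64   5.57] M [-2.74  0.09  0.17] j [ 0.05  0.24 -0.41  0.92 -0.    1.5 ] p [0.4677 0.0228 0.0863]
```

{"fn": "carry_out", "kwargs": {
  "deltas": [
    [1,[0,0,0],[0,0,0.6]],
    [1,[0,0,0],[0,0,1.2]],
    [1,[0,0,0],[0,0,1.8]],
    [1,[0,0,0],[0,0,2]],
    [1,[0,0,0],[0,0,2]]
  ]
}}

```text
clock: 13.37
ee_pos: [0.468, 0.0228, 0.0863]
tcp_rot: [0.002, 0.737, 0.676, -0.001]
wrist_force: [1.3, -13.0, 4.4]
finger_gap: 0.009
```

```bash
python3 -c "
from h import *
st();to(.4667,.0213,.0862,-.06)"
```

```text
t 13.37 along 102.74 lat 1.18 z 0.0863 Falong -12.5 Flat 3.95 Fz 4.36 M [-2.76 -0.11 -0.04] j6 1.709 gap 0.009
t 13.37 d [-0.04  -0.028  0.003] w [ 0.018  0.034 -0.257] gap 0.009 F [  1.29 -13.05   4.36] M [-2.76 -0.11 -0.04] j [ 0.05  0.24 -0.41  0.92 -0.    1.71] p [0.468  0.0228 0.0863]
```

{"fn": "carry_out", "kwargs": {
  "deltas": [
    [1,[0,0,0],[0,0,0.4]],
    [1,[0,0,0],[0,0,0.8]],
    [1,[0,0,0],[0,0,0.8]]
  ]
}}

```text
clock: 13.62
ee_pos: [0.468, 0.0228, 0.0863]
tcp_rot: [0.002, 0.765, 0.644, -0.001]
wrist_force: [2.1, -12.9, 3.4]
finger_gap: 0.0089
```

```bash
python3 -c "
from h import *
st();to(.4667,.0213,.0862,-.06)"
```

```text
t 13.62 along 102.76 lat 1.24 z 0.0863 Falong -12.21 Flat 4.67 Fz 3.37 M [-2.71 -0.14 -0.03] j6 1.794 gap 0.0089
t 13.62 d [-0.043 -0.026  0.003] w [ 0.021  0.033 -1.067] gap 0.0089 F [  2.06 -12.91   3.37] M [-2.71 -0.14 -0.03] j [ 0.05  0.24 -0.41  0.92 -0.    1.79] p [0.468  0.0228 0.0863]
```

{"fn": "carry_out", "kwargs": {
  "deltas": [
    [1,[-0.01,-0.01,0],[0,0,0]],
    [1,[-0.03,-0.02,0],[0,0,0]],
    [1,[-0.045,-0.03,0.01],[0,0,0]],
    [1,[-0.045,-0.03,0.01],[0,0,0]]
  ]
}}

```text
clock: 13.95
ee_pos: [0.468, 0.0226, 0.0863]
tcp_rot: [0.002, 0.764, 0.645, 0.002]
wrist_force: [6.0, -4.8, 3.1]
finger_gap: 0.0089
```

```bash
python3 -c "
from h import *
st();to(.4667,.0213,.0862,-.06)"
```

```text
t 13.95 along 102.5 lat 1.23 z 0.0863 Falong -3.47 Flat 6.84 Fz 3.09 M [-1.12 -0.85 -0.  ] j6 1.788 gap 0.0089
t 13.95 d [-0.036 -0.026  0.003] w [ 0.042 -0.    -1.037] gap 0.0089 F [ 5.98 -4.8   3.09] M [-1.12 -0.85 -0.  ] j [ 0.05  0.24 -0.41  0.92 -0.    1.79] p [0.468  0.0226 0.0863]
```

{"fn": "carry_out", "kwargs": {
  "deltas": [
    [1,[-0.01,0.03,0],[0,0,0]],
    [1,[-0.015,0.06,0],[0,0,0]],
    [0.85,[-0.015,0.06,0],[0,0,0]],
    [0.7,[-0.015,0.06,0],[0,0,0]],
    [0.6,[-0.015,0.06,0],[0,0,0]]
  ],
  "grip_force": 30
}}

```text
clock: 14.37
ee_pos: [0.468, 0.0224, 0.0855]
tcp_rot: [-0.0, 0.764, 0.645, 0.0]
wrist_force: [-0.3, 0.4, -0.3]
finger_gap: 0.0339
```

```bash
python3 -c "
from h import *
st();to(.4667,.0213,.0862,-.06)"
```

```text
t 14.37 along 102.31 lat 1.3 z 0.0855 Falong 0.3 Flat -0.39 Fz -0.32 M [ 0.    0.01 -0.01] j6 1.786 gap 0.0339
t 14.37 d [-0.031 -0.028 -0.016] w [-0.    -0.01  -1.029] gap 0.0339 F [-0.32  0.37 -0.32] M [ 0.    0.01 -0.01] j [ 0.05  0.24 -0.41  0.92  0.    1.79] p [0.468  0.0224 0.0855]
```

Released cleanly. Lifting straight up, then moving back off the view to inspect.

{"fn": "carry_out", "kwargs": {
  "deltas": [
    [0.5,[0,0,0],[0,0,0]],
    [0.5,[0,0,-0.5],[0,0,0]],
    [0.5,[0,0,-1.4],[0,0,0]],
    [0.5,[0,0,-2.4],[0,0,0]],
    [0.5,[0,0,-3],[0,0,0]]
  ]
}}

```text
clock: 14.78
ee_pos: [0.4684, 0.0222, 0.2087]
tcp_rot: [0.0, 0.764, 0.645, 0.001]
wrist_force: [0.8, 0.2, 1.1]
finger_gap: 0.0429
```

{"fn": "carry_out", "kwargs": {
  "deltas": [
    [0.5,[-0.8,-0.5,0],[0,0,0]],
    [0.5,[-1.6,-1,0],[0,0,0]],
    [0.5,[-2.4,-1.5,0],[0,0,0]],
    [0.5,[-3.2,-2,0],[0,0,0]],
    [0.5,[-4,-2.5,0],[0,0,0]]
  ]
}}

```text
clock: 15.2
ee_pos: [0.3411, -0.1196, 0.2055]
tcp_rot: [-0.0, 0.764, 0.646, 0.0]
wrist_force: [1.1, -0.8, -0.5]
finger_gap: 0.0429
```

{"fn": "carry_out", "kwargs": {
  "deltas": [
    [0.5,[-0.8,-0.5,0],[0,0,0]],
    [0.5,[-1,-0.6,0],[0,0,0]],
    [0.5,[-1,-0.6,0],[0,0,0]]
  ]
}}

```text
clock: 15.45
ee_pos: [0.3106, -0.1558, 0.2057]
tcp_rot: [0.0, 0.765, 0.644, 0.0]
wrist_force: [0.6, 0.1, -0.1]
finger_gap: 0.0428
```

```bash
python3 - <<'E'
from h import *
st()
p=cams.camera('scene');cv2.imwrite('pics/h.png',cv2.resize(p['image'][150:280,200:390],None,fx=4.2,fy=4.2,interpolation=cv2.INTER_CUBIC))
p=cams.camera('top');cv2.imwrite('pics/i.png',cv2.resize(p['image'][165:280,185:360],None,fx=4.5,fy=4.5,interpolation=cv2.INTER_CUBIC))
E
```

```text
t 15.45 along -104.41 lat -116.14 z 0.2057 Falong 0.27 Flat 0.56 Fz -0.1 M [0.04 0.02 0.05] j6 1.278 gap 0.0428
```

View pics/h.png

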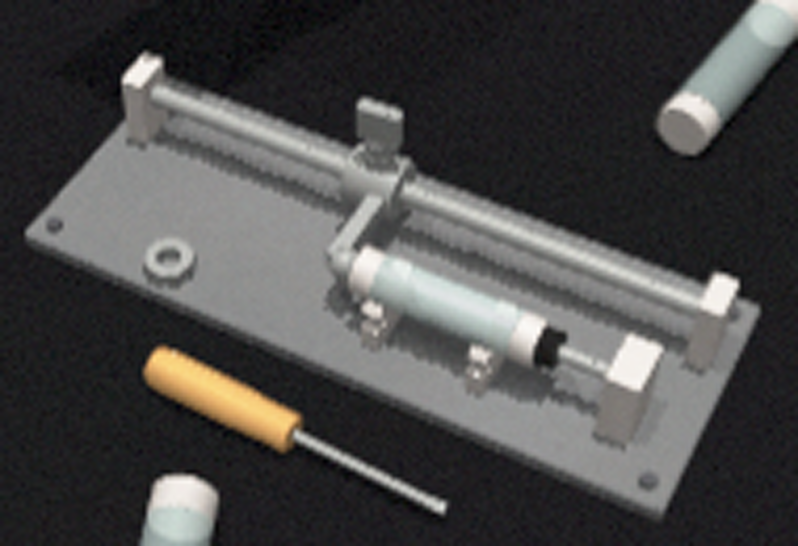

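View pics/i.png

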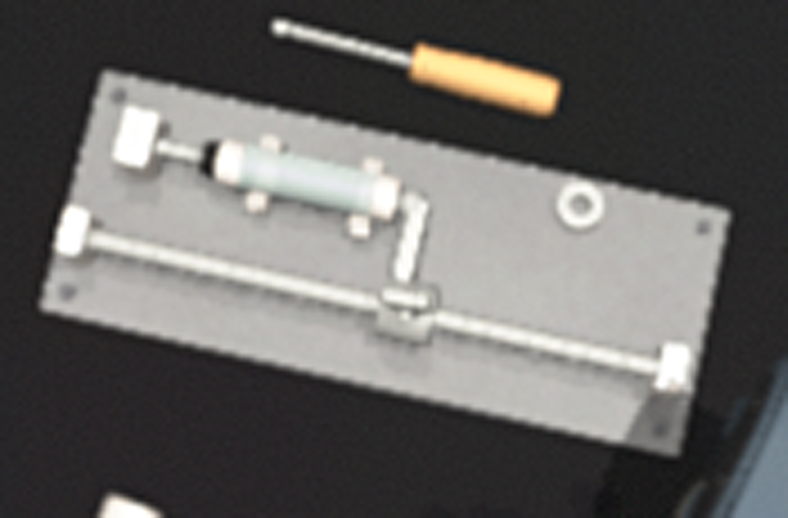

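Both views agree. The cell lies straight with its cap on the buffer (scene crop 548,347), the nub is on the other cap (345,262), and the head lies along the rod (380,125). The ring and screwdriver have not moved. Handing in.

```bash
python3 -c "
from h import *
print(workorder.hand_in())"
```

```text
the job is handed in; nothing more can be done
None
```

The job is handed in at about 15.5 s. I loosened the thumbscrew to about 1.4 rad and slid the collar about 100 mm until the cell sat against the buffer. I then held the squeeze while turning the screw back to about 0.03 rad, let go and backed off.

**Squeeze:** While I tightened, the wrist felt about 10.4 to 13.5 N along the rod, and free sliding took about 2.5 N. That puts the squeeze on the cell at roughly 8 to 11 N. This is worked out from wrist readings; I could not measure the force after letting go.

**Lock:** When I took the arm's push off after tightening, the gripped head moved only about 0.25 mm.

**Last pictures:** In both views the cell is straight and against the buffer, the collar's nub is on its other end and the screw head lies along the rod. The ring and screwdriver were where they started. I did not look at the flask, beaker, bottle and jar again, but the arm never went down near them.

**Disagreements and slips:**
- The two cameras put the holder about 4 to 7 mm apart. The grasp and the forces while turning and sliding agreed with the averaged position.
- My first pinch was shifted the wrong way, about 4 mm off-centre, so I opened and gripped again before turning.

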